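# Set washed clamp plates up to drip-dry under the bench blower

## Robot

A 6-joint arm with a two-finger parallel gripper is mounted at the origin on the work surface. World frame = base frame: x ahead of the robot, y to its left, z up, the work surface at z = 0. Lengths are in m, angles in rad, forces in N, time in s.
With the tool pointing down it reaches from about 0.325 to 0.775 m from the base axis. Payload 5.5 kg.
Tool frame: the origin (TCP) lies between the finger pads; the fingertips stand 8 mm ahead of it and the grasp point (between the pads) lies 11 mm behind it (tcp_to_tips is the distance from the TCP to the fingertips, in m); z points along the fingers, y is the direction in which the jaws open and shut (so a half turn about z gives the same grasp; the last joint's range is limited). The gripper opens to 88 mm and grips with 3 to 60 N. Pads are 20 mm wide; open, the fingers measure 115 mm over their backs; the gripper's body (75 mm by 178 mm) begins 61 mm behind the grasp point.
Start: joints at [-1.211, 0.091, 1.231, -0, 1.82, -0.057], TCP at [0.243, -0.549, 0.231] pointing down, gripper open.
Joint ranges: [-2.87, 2.87], [-0.86, 2.18], [0.17, 2.46], [-1.51, 4.65], [0.06, 2.69], [-2.65, 2.65]. Speed limits (rad/s): [2.57, 2.57, 3.01, 3.14, 3.14, 3.14].

## Interface

Orientations are given as a unit quaternion [w, x, y, z].
In Python, from bench import * gives the robot as it stands. Calls block until the motion is done:
- move_to(position, orientation): joint-space move of the TCP to a pose.
- move_l(position, speed=0.15, orientation=None): straight line of the TCP; orientation=None keeps the orientation; speed is the mean speed in m/s.
- movej(angles): joint-space move.
- gripper_open() and close(): open the fingers fully, or close them until they stop; the grip force is fixed at half the most.
- hold(seconds).
- inverse_kinematics(position, orientation): joint angles nearest the present ones, or None.
- state(): the state.
- get_image(name): name is "scene" or "top"; returns a dict with "frame" (480x640x3 uint8, blue, green, red), "depth" (480x640 float32, m along the optical axis (not along the pixel's ray), 0 where there is no reading), "camera_matrix" (3x3 intrinsics, pixels), "view" (4x4, takes a point from world to camera coordinates). Camera axes: x right, y up, looking along -z (the intrinsics and any distortion apply to the point x, -y, -z); pixel columns grow to the right and rows downward; lengths in m; the calibration is good to about 2 mm. A picture is of the moment at which its call begins.
A pose or a line that the arm cannot do raises IKError and nothing moves.
- job_done(): hands the job in, once; it reports no verdict.
The state is a dict: "time": time; "joint_pos": joint angles; "dq": joint speeds; "joint_torque": joint torques, N m; "ee_pos": TCP position; "ee_rot": TCP orientation; "ft_force": force on the tool from outside, world axes, zero at the start; "moment": the same for the moment, N m; "finger_gap": finger opening in m.
Only numpy, scipy, OpenCV 4.12 (cv2) and the standard library are available. Lean on these libraries where they do the work, as an engineer would, in place of code of your own. Each camera call takes 0.05 s, during which the arm holds its last target.

## Task

Set the washed plates up to dry. First take the orange air nozzle from its dock, put its tongue down on the rail's floor at the yellow-marked end with the mouth facing the drain rack, slide it along the rail until it drops into the hidden notch, and leave it standing there; then lean every plate on the drain rack, each with one short end behind the foot rib and its length sloping up against the red bar; last, turn the blower dial exactly four clicks clockwise from its off stop. Leave the tin, hammer and brush alone.

Things in the scene. Friction and masses are not known exactly. Their poses are not given: they have to be found in the camera images.
- rail: Blue index rail, fixed: a straight channel along its x. Origin: centre of its underside on the bench, z up; -y side faces the rack. Channel x -93 to +93 mm, 16 mm wide, closed by end blocks; walls 34 mm high, lips flaring out to y +-18 at 42 mm. Smooth level floor 18 mm above the origin, but for one notch: full width, 26 mm long, 12 mm deep.
- rail_pad (a point): Centre of the bare steel floor pad at the rail's yellow-marked -x end (rail x = -78 mm, z = 18 mm), pad 30 mm long; axes as the rail's. The notch is never here but somewhere from x = -63 to +93 mm of the rail, different each time and out of sight: black dust bristles, which give no resistance, fill the channel there up to z = 30 mm.
- nozzle: Loose orange air nozzle, 0.22 kg, 135 mm tall, z up along it. Origin: centre of the bottom of its steel tongue, 20 (x) x 12 (y) mm, 46 mm long; 20 mm side goes along the rail. Above: orange block 44 x 44 mm to 85 mm; grey silencer to y = +42 mm, mouth tube (32 mm thick) to y = -48 mm. Stands by itself in the notch.
- nozzle_grip (a point): Centre of the nozzle's black grip stem (nozzle z = 110 mm; axes as the nozzle's): 30 (x) x 26 (y) mm, from 25 mm below to 25 mm above this point. Hold it here from above.
- nozzle_mouth (a point): Centre of the nozzle's mouth opening (nozzle frame: y = -48 mm, z = 65 mm).
- dock: Grey parking dock, fixed, where the nozzle stands at the start, axes parallel: foot 80 x 80 mm, block 50 (x) x 40 (y) mm, 38 mm high, with a pocket 26 (x) x 16 (y) mm, 32 mm deep for the tongue. Origin: centre of the underside.
- rack: Steel drain rack, fixed: tray 150 (x) x 340 (y) mm, floor 6 mm above the origin (on its underside, z up, +x away from the robot). Dark foot rib along y, 14 mm above the floor, rear face at x = -36 mm. A plate with one end on the floor behind the rib and resting on the bar slopes up to +x at 43 degrees from level, centre at x = 16, z = 55 mm. Room for three side by side.
- rack_bar (a point): Middle of the axis of the rack's red leaning bar (rack x = 42, z = 63 mm; axes as the rack's): 12 mm thick, along y, on posts at y = +-162 mm.
- plate1: Loose aluminium clamp plate with a blue centre patch, 130 (x) x 40 (y) x 14 mm (z), 0.13 to 0.27 kg, flat on the bench at the start; both faces alike. Origin: its centre. Two or three plates are present; an absent one reads None.
- plate2: Loose aluminium clamp plate with a blue centre patch, 130 (x) x 40 (y) x 14 mm (z), 0.13 to 0.27 kg, flat on the bench at the start; both faces alike. Origin: its centre. Two or three plates are present; an absent one reads None.
- plate3: Loose aluminium clamp plate with a blue centre patch, 130 (x) x 40 (y) x 14 mm (z), 0.13 to 0.27 kg, flat on the bench at the start; both faces alike. Origin: its centre. Two or three plates are present; an absent one reads None.
- dial (a joint): Blower dial on the grey control box, rad: 0 at the off stop, where it starts, growing clockwise seen from above; 0.524 rad (30 degrees) a click, far stop at six clicks (3.14). Detents of about 0.08 Nm pull it to the nearest click when let go; turning takes about 0.1 Nm.
- dial_grip (a point): On the dial's vertical axis, mid grip bar; turns with the dial. Bar along this x: 58 mm long, 14 mm wide, from 18 mm below to 12 mm above (top 92 mm above the bench); white pointer on its -x side, 60 mm round skirt below. Box 120 x 110 mm, 50 mm high, red mark for off, green mark at the fourth click.
- can: Bystander: yellow and blue tin, 68 mm thick, 85 mm tall, beyond the rail and rack. Leave alone.
- hammer: Bystander: hammer lying beyond the rack. Leave alone.
- brush: Bystander: brush lying beyond the rack. Leave alone.
Not all that is in view belongs to the job. There is more than one size of the nozzle; the job needs the largest.

How it is judged:
On the way, in this order (a step that is already met when the one before it is completed fails the run):
1. the nozzle's tongue touches down on the rail floor at the yellow-marked end (x of nozzle in the frame of rail between -0.094 and -0.062 m and y of nozzle in the frame of rail between -0.006 and 0.006 m and z of nozzle in the frame of rail between 0.012 and 0.023 m and angle between nozzle's own z axis and vertical below 0.22 rad and angle between the x axis of nozzle and the x axis of rail, either way round below 0.25 rad), for 0.1 s.
2. the nozzle stands released in the notch, mouth towards the rack (x of nozzle in the frame of rail between -0.065 and 0.095 m and y of nozzle in the frame of rail between -0.006 and 0.006 m and z of nozzle in the frame of rail between 0.001 and 0.011 m and angle between nozzle's own z axis and vertical below 0.22 rad and angle between the x axis of nozzle and the x axis of rail, either way round below 0.25 rad and y of nozzle_mouth in the frame of rail below -0.03 m and contact force between nozzle and the fingers below 0.1 N), for 0.3 s.
3. every plate leans on the rack (x of plate1 in the frame of rack between -0.005 and 0.035 m and y of plate1 in the frame of rack between -0.15 and 0.15 m and z of plate1 in the frame of rack between 0.042 and 0.068 m and angle between the x axis of plate1 and the x axis of rack, either way round between 0.66 and 0.9 rad and angle between the y axis of each of plate1, plate2, plate3 and the y axis of rack, either way round below 0.25 rad and linear speed of each of plate1, plate2, plate3 below 0.02 m/s and x of plate2 in the frame of rack between -0.005 and 0.035 m and y of plate2 in the frame of rack between -0.15 and 0.15 m and z of plate2 in the frame of rack between 0.042 and 0.068 m and angle between the x axis of plate2 and the x axis of rack, either way round between 0.66 and 0.9 rad and x of plate3 in the frame of rack between -0.005 and 0.035 m and y of plate3 in the frame of rack between -0.15 and 0.15 m and z of plate3 in the frame of rack between 0.042 and 0.068 m and angle between the x axis of plate3 and the x axis of rack, either way round between 0.66 and 0.9 rad), for 0.3 s.
4. the dial is at the fourth click (value of joint dial between 1.924 and 2.264 rad), for 0.2 s.
At the end, for the whole second after the job is handed in: Nozzle upright (12 deg), released, tongue in the notch (under 11 mm above the rail underside), mouth to the rack; each plate at rest behind the rib on the bar, 38 to 51 deg from level, square within 14 deg, centre within 150 mm of the rack middle; dial at the fourth click (2.09 +-0.17 rad) (all of step 2 and all of step 3 and all of step 4 and velocity of joint dial below 0.1 rad/s and linear speed of nozzle below 0.02 m/s); the robot touches nothing.
It fails at once if the can is disturbed (moved over 40 mm) (distance of can from where it was at the start of the episode above 0.04 m).
It fails at once if the hammer is disturbed (moved over 40 mm) (distance of hammer from where it was at the start of the episode above 0.04 m).
It fails at once if the brush is disturbed (moved over 40 mm) (distance of brush from where it was at the start of the episode above 0.04 m).
Of plate1, plate2, plate3 only 2 to 3 are there at a start; the rules pass over those that are not, and their reading is None.
At some moment in a run one of plate1, plate2, plate3 may be knocked a few centimetres aside while the robot is not near it.
It also fails if it takes over 210 s, if anything falls off the work surface, if the arm or the gripper's body presses on something with over 40 N, if the wrist force passes 120 N, or if a joint passes its speed limit or range.

## Working session

There is one attempt and no reset: what is moved stays moved. The work goes in short steps, each a Python script; the robot and the scene stay as the last script left them, time stands still between calls to the robot, and variables do not carry over. Pictures are saved under pics/ and viewed, and the job is handed in when it is done.

```bash
ls; mkdir -p pics; python3 - <<'E'
from bench import *
import cv2,numpy as np
for n in("scene","top"):
    d=get_image(n); cv2.imwrite(f"pics/{n}0.png",d["frame"]); np.savez(f"{n}0.npz",**d)
    print(n,np.round(d["camera_matrix"],1).tolist(),np.round(d["view"],3).tolist(),d.keys(),(d["depth"]>0).mean())
print(state())
E
```

```text
pics
scene [[505.0, 0.0, 319.4], [0.0, 505.0, 236.9], [0.0, 0.0, 1.0]] [[-0.763, 0.647, -0.009, 0.521], [-0.535, -0.623, 0.571, 0.22], [0.363, 0.44, 0.821, -1.5], [0.0, 0.0, 0.0, 1.0]] dict_keys(['frame', 'depth', 'camera_matrix', 'view']) 0.99599609375
top [[512.0, 0.0, 315.3], [0.0, 512.0, 240.7], [0.0, 0.0, 1.0]] [[-0.115, -0.993, -0.001, -0.028], [0.972, -0.112, 0.209, -0.648], [-0.207, 0.023, 0.978, -1.151], [0.0, 0.0, 0.0, 1.0]] dict_keys(['frame', 'depth', 'camera_matrix', 'view']) 0.9961263020833333
{'time': 0.1, 'joint_pos': array([-1.21070495e+00,  9.17996718e-02,  1.23176432e+00, -6.05269593e-06,
        1.81986459e+00, -5.67129599e-02]), 'dq': array([-0.00010436, -0.00385235, -0.00198552, -0.00018086, -0.00148225,
        0.00014289]), 'joint_torque': array([ 3.75764823e-03, -4.47857809e+01, -4.07569134e+01,  7.01940665e-02,
        2.84456142e-02, -1.15802022e-04]), 'ee_pos': array([ 0.2427969 , -0.54837999,  0.22961099]), 'ee_rot': array([-9.06982117e-04,  9.78362492e-01,  2.06896091e-01, -1.41612142e-04]), 'ft_force': array([-0.04994876,  0.25341985,  0.45337715]), 'moment': array([ 0.00228925, -0.00220818,  0.07237727]), 'finger_gap': 0.08794548363885234}
```

View pics/scene0.png

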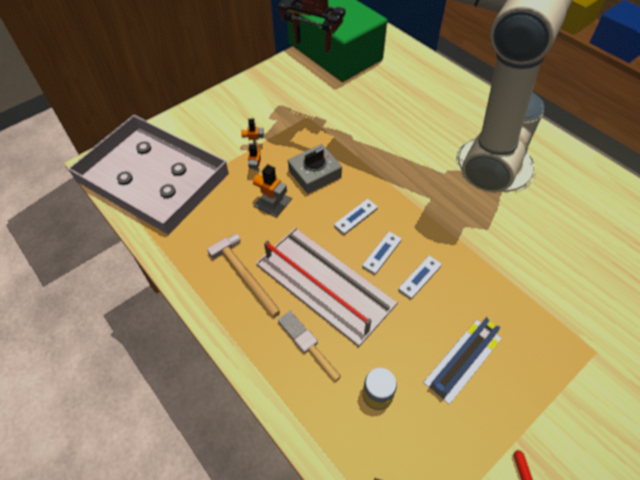

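View pics/top0.png

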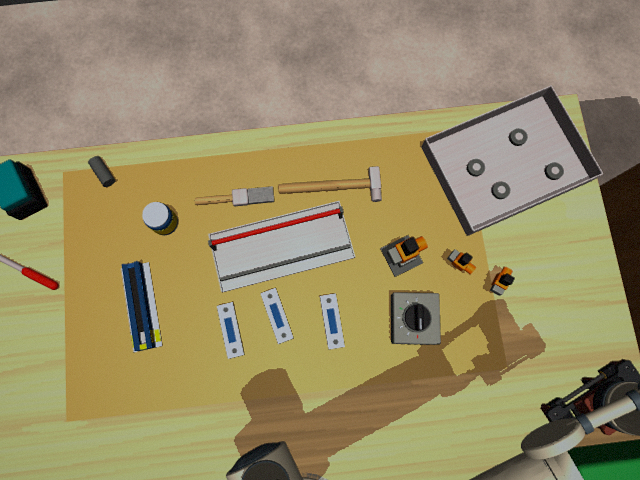

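Top view: three plates (230,330), (277,315), (332,320); rail (142,305) with its yellow end at the bottom; rack (282,245); the largest nozzle in its dock (405,250); dial (417,318). Next I'll measure with depth.

```bash
cat > h.py <<'E'
import numpy as np,cv2
from scipy.spatial.transform import Rotation as R
def cloud(d):
    K=d["camera_matrix"];V=d["view"];z=d["depth"].astype(float)
    v,u=np.mgrid[0:z.shape[0],0:z.shape[1]]
    c=np.stack([(u-K[0,2])/K[0,0]*z,-(v-K[1,2])/K[1,1]*z,-z],-1)
    P=(c-V[:3,3])@V[:3,:3]
    P[z<=0]=np.nan
    return P
def ray(d,uv,h):
    K=d["camera_matrix"];V=d["view"];uv=np.atleast_2d(uv).astype(float)
    c=np.stack([(uv[:,0]-K[0,2])/K[0,0],-(uv[:,1]-K[1,2])/K[1,1],-np.ones(len(uv))],-1)@V[:3,:3]
    o=-V[:3,:3].T@V[:3,3]
    return o+c*((h-o[2])/c[:,2])[:,None]
def proj(d,P):
    K=d["camera_matrix"];V=d["view"];c=np.atleast_2d(P)@V[:3,:3].T+V[:3,3]
    return np.stack([K[0,0]*c[:,0]/-c[:,2]+K[0,2],K[1,1]*-c[:,1]/-c[:,2]+K[1,2]],-1)
def down(yaw):  # tool down, tool x axis at yaw in world; tool y at yaw-90
    return R.from_euler('z',yaw)*R.from_euler('x',np.pi)
def q(r):
    a=r.as_quat(); return [a[3],a[0],a[1],a[2]]
E
python3 - <<'E'
from h import *
t=dict(np.load("top0.npz")); s=dict(np.load("scene0.npz"))
P=cloud(t);hsv=cv2.cvtColor(t["frame"],cv2.COLOR_BGR2HSV)
S=cloud(s)
print("bench z", [np.round(P[v,u],3) for u,v in((100,380),(190,300),(380,230),(300,380))], [np.round(S[v,u],3) for u,v in((420,420),(250,300),(540,320))])
for nm,(x0,y0,x1,y1),im in (("rail",(110,250,180,360),t),("noz",(370,220,530,350),t),("rack",(200,190,365,300),t),("srail",(415,305,515,410),s),("snoz",(230,110,350,220),s)):
    c=im["frame"][y0:y1,x0:x1]; k=int(min(780/(x1-x0),580/(y1-y0)))
    cv2.imwrite(f"pics/z_{nm}.png",cv2.resize(c,None,fx=k,fy=k,interpolation=cv2.INTER_CUBIC))
# plates: white/blue with z ~0.014
z=P[...,2]
m=((z>0.009)&(z<0.02)).astype(np.uint8); m[:285]=0;m[360:]=0;m[:,:205]=0;m[:,360:]=0
n,l,st,ce=cv2.connectedComponentsWithStats(m)
for i in range(1,n):
    if st[i,4]<150: continue
    p=P[l==i]; r=cv2.minAreaRect((p[:,:2]*1000).astype(np.float32)); print("plate",r,np.median(p[:,2]),st[i])
b=cv2.inRange(hsv,(95,80,40),(125,255,255)); n,l,st,ce=cv2.connectedComponentsWithStats(b)
for i in range(1,n):
    if st[i,4]<60: continue
    print("blue",st[i],ce[i],np.round(ray(t,ce[i],0.014),4))
E
```

```text
bench z [array([0.377, 0.444, 0.   ]), array([ 0.542,  0.219, -0.   ]), array([ 0.664, -0.27 , -0.003]), array([ 0.322, -0.029,  0.001])] [array([ 0.714,  0.368, -0.   ]), array([ 0.822, -0.1  ,  0.004]), array([0.325, 0.393, 0.   ])]
plate ((480.21624755859375, 10.185787200927734), (130.13787841796875, 39.98674011230469), 13.842033386230469) 0.013835217386191655 [261 288  33  56 855]
plate ((451.6165466308594, -121.12986755371094), (129.45689392089844, 40.13766860961914), 2.5310935974121094) 0.013575319039753897 [320 293  25  56 869]
plate ((458.4009094238281, 124.94827270507812), (129.4922332763672, 40.936561584472656), 7.27532434463501) 0.013958490334573075 [217 302  28  57 897]
blue [145 206  26  24 111] [162.87387387 222.03603604] [[0.7431 0.2707 0.014 ]]
blue [ 122  261   30   90 1067] [135.98500469 304.05716963] [[0.5454 0.3464 0.014 ]]
blue [269 303  15  25 183] [276.28415301 315.09836066] [[0.4799 0.0108 0.014 ]]
blue [327 308  11  26 184] [331.76086957 320.86413043] [[ 0.4508 -0.1206  0.014 ]]
blue [224 317  12  26 186] [229.64516129 329.84946237] [[0.4578 0.1255 0.014 ]]
```

View pics/z_rail.png

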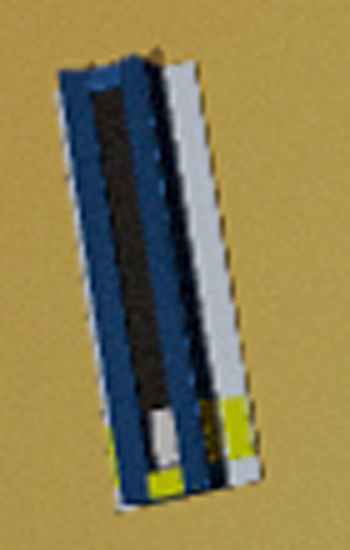

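View pics/z_noz.png

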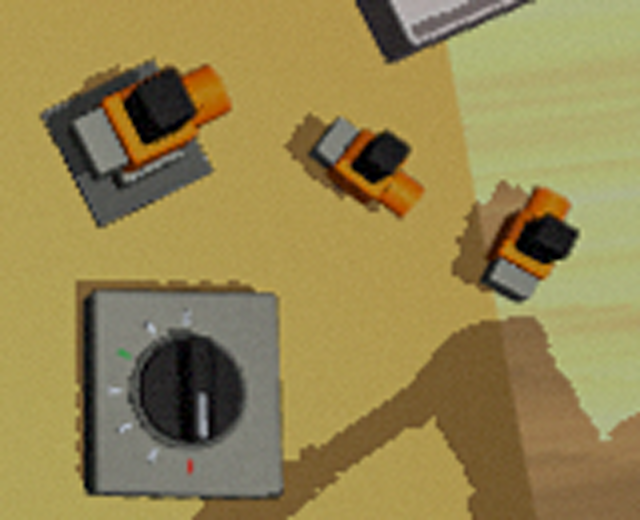

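View pics/z_snoz.png

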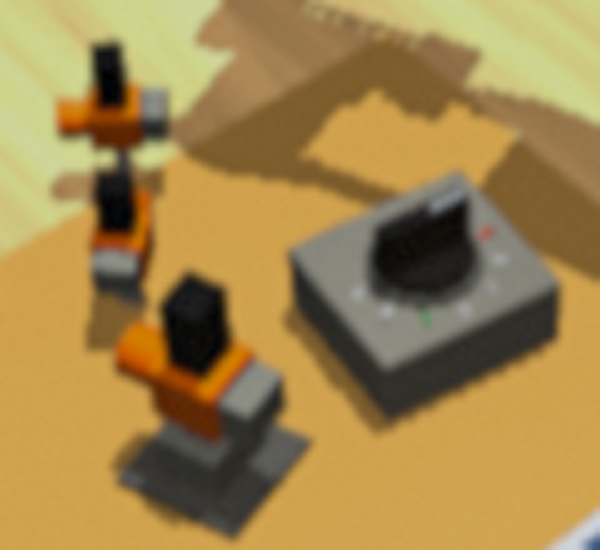

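View pics/z_rack.png

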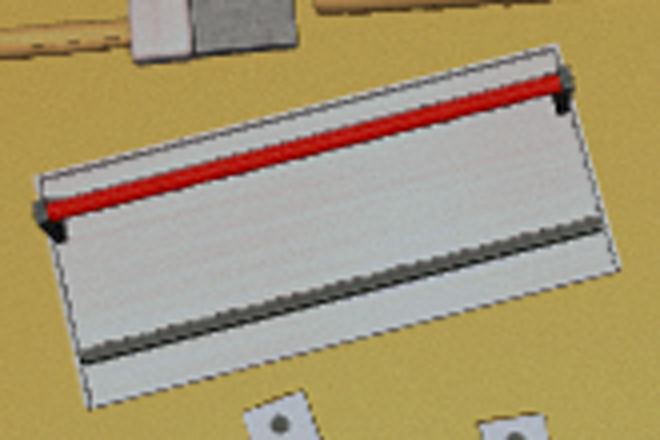

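View pics/z_srail.png

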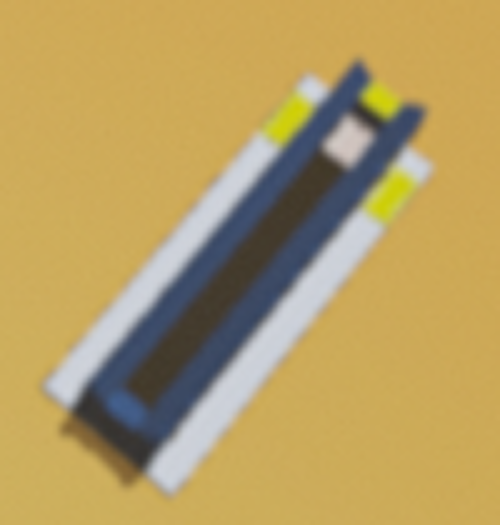

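```bash
python3 - <<'E'
from h import *
t=dict(np.load("top0.npz")); s=dict(np.load("scene0.npz"))
for nm,d in(("top",t),("scene",s)):
    P=cloud(d);z=P[...,2];x=P[...,0];y=P[...,1]
    print("==",nm)
    def rect(m,l):
        p=P[m]; 
        if len(p)<8: print(l,"few",len(p));return
        r=cv2.minAreaRect((p[:,:2]*1000).astype(np.float32)); print(l,len(p),np.round(r[0],1),np.round(r[1],1),round(r[2],1),"z med",round(np.median(p[:,2]),4),"mean",np.round(p[:,:2].mean(0)*1000,1))
    # rail
    m=(abs(x-.54)<.13)&(abs(y-.345)<.09)
    rect(m&(z>.037)&(z<.046),"rail lips"); rect(m&(z>0.003),"rail all")
    # nozzle
    n=(abs(x-.63)<.08)&(abs(y+.29)<.07)
    rect(n&(z>.128),"stem top"); rect(n&(z>.072)&(z<.1),"block top+"); rect(n&(z>.03),"noz");rect(n&(z>.003),"dock+noz")
    # dial
    m=(abs(x-.47)<.09)&(abs(y+.32)<.09)
    rect(m&(z>.082),"bar top"); rect(m&(z>.044)&(z<.056),"boxtop"); rect(m&(z>.06)&(z<.08),"skirt")
    # rack
    h=cv2.cvtColor(d["frame"],cv2.COLOR_BGR2HSV); red=((h[...,0]<8)|(h[...,0]>172))&(h[...,1]>150)&(h[...,2]>60)&(abs(x-.63)<.15)&(abs(y)<.25)
    rect(red&(z>.05),"bar"); rect((abs(x-.6)<.18)&(abs(y+.0)<.22)&(z>.0035)&(z<.009)&(x>.5),"floor")
    ys,xs=np.where(red&(z>.05)); 
    i=np.argsort(xs); 
    for k in (i[:6],i[-6:]):
        uv=np.c_[xs[k],ys[k]].mean(0); print("bar end",uv,np.round(ray(d,uv,.066),4))
    rib=(abs(x-.58)<.12)&(abs(y)<.22)&(z>.015)&(z<.024); rect(rib,"rib")
E
```

```text
== top
rail lips 636 [540.9 337.2] [210.3  41.4] 6.1 z med 0.0408 mean [541.8 339.5]
rail all 3127 [539.9 345. ] [179.5 259.6] 89.9 z med 0.0254 mean [539.8 337.5]
stem top 164 [ 591.8 -312.1] [29.6 27.2] 17.0 z med 0.1399 mean [ 591.4 -311.7]
block top+ 435 [ 593.3 -316.3] [44.1 91.2] 19.0 z med 0.0862 mean [ 588.6 -309.7]
noz 725 [ 593.5 -316.2] [50.1 91.2] 18.9 z med 0.0879 mean [ 587.4 -309.3]
dock+noz 1405 [ 629.7 -290.2] [139.5 159.3] 89.9 z med 0.0373 mean [ 599.7 -301.4]
bar top 171 [ 433.8 -317.8] [15.8 56.3] 80.3 z med 0.091 mean [ 433.  -316.9]
boxtop 1727 [ 434.2 -317.7] [110.7 119.8] 82.2 z med 0.0494 mean [ 436.7 -315.1]
skirt 258 [ 432.8 -317.2] [58.2 55.1] 71.4 z med 0.0627 mean [ 434.3 -313.8]
bar 556 [686.2 -12.8] [ 11.8 316.5] 8.0 z med 0.0676 mean [685.8 -11.6]
floor 5797 [ 6.399e+02 -1.000e-01] [439.4 279.7] 90.0 z med 0.0057 mean [644.6  -9.1]
bar end [212. 242.] [[0.6657 0.1425 0.066 ]]
bar end [339. 211.] [[ 0.7069 -0.1679  0.066 ]]
rib 922 [580.  -18.4] [239.5 353.4] 0.0 z med 0.0175 mean [554.1   2.8]
== scene
rail lips 670 [541.4 338.8] [210.1  38.5] 6.2 z 
[... 291 characters left out ...]
8] [46.3 92.9] 25.3 z med 0.0852 mean [ 598.3 -304. ]
dock+noz 1273 [ 629.8 -289.9] [159.1 139.6] 0.1 z med 0.066 mean [ 605.2 -300.3]
bar top 111 [ 434.9 -316.1] [19.  57.2] 82.8 z med 0.0898 mean [ 435.8 -314.8]
boxtop 823 [ 436.4 -316. ] [112.6 117.6] 84.5 z med 0.049 mean [ 445.2 -308. ]
skirt 159 [ 439.9 -306.5] [37.  57.6] 59.7 z med 0.0645 mean [ 439.2 -307.6]
bar 391 [689.  -12.9] [  9.2 316.6] 8.2 z med 0.0673 mean [689.2 -10. ]
floor 4769 [639.6   0.8] [439.4 277.7] 89.7 z med 0.0056 mean [650.5  -5.3]
bar end [267.  245.5] [[ 0.7142 -0.1652  0.066 ]]
bar end [365.33333333 319.5       ] [[0.6664 0.1411 0.066 ]]
rib 689 [575.4 -18.5] [230.5 351.6] 0.0 z med 0.0177 mean [568.9   5.6]
```

```bash
cat > m.py <<'E'
from h import *
def edges(P,m,o,yaw,binw=.004,pct=True):
    """in local frame (o,yaw): robust min/max per bin, along both axes"""
    p=P[m][:,:2]-o; c,s=np.cos(yaw),np.sin(yaw); l=np.c_[p@[c,s],p@[-s,c]]
    out=[]
    for a in(0,1):
        b=np.round(l[:,1-a]/binw).astype(int); r=[]
        for k in np.unique(b):
            v=l[b==k,a]
            if len(v)>=3: r.append((k*binw,v.min(),v.max()))
        r=np.array(r)
        if len(r)<3: out.append(None);continue
        r=r[1:-1]
        lo,hi=np.median(r[:,1]),np.median(r[:,2])
        def slope(v):
            md=np.median(v);k=abs(v-md)<.008
            return np.polyfit(r[k,0],v[k],1)[0] if k.sum()>3 else 9
        out.append((round(lo*1e3,1),round(hi*1e3,1),"mid",round((lo+hi)*500,1),"slopes deg",round(np.degrees(slope(r[:,1])),1),round(np.degrees(slope(r[:,2])),1)))
    return out
E
python3 - <<'E'
from m import *
for nm in("top","scene"):
    d=dict(np.load(nm+"0.npz")); P=cloud(d);z=P[...,2];h=cv2.cvtColor(d["frame"],cv2.COLOR_BGR2HSV)
    V=d["view"];print("==",nm,"cam",np.round(-V[:3,:3].T@V[:3,3],2))
    def box(o,yaw,hx,hy):
        p=P[...,:2]-o;c,s=np.cos(yaw),np.sin(yaw);return (abs(p@[c,s])<hx)&(abs(p@[-s,c])<hy)
    r=np.radians
    def go(l,o,yaw,hx,hy,m):
        e=edges(P,m&box(o,r(yaw),hx,hy),np.array(o),r(yaw)); print(l,"\n  x",e[0],"\n  y",e[1])
    go("lips",(.541,.338),6.1,.13,.035,(z>.039))
    go("flange",(.541,.338),6.1,.13,.07,(z>.0025))
    go("tray",(.6454,-.0184),8.1,.1,.2,(z>-.01)&(h[...,1]<75)&(z<.012))
    go("bar",(.6454,-.0184),8.1,.1,.2,(z>.062))
    go("rib",(.6454,-.0184),8.1,.06,.2,(z>.017)&(z<.023))
    go("stem",(.592,-.312),21,.05,.05,(z>.13))
    go("noz",(.592,-.312),21,.07,.07,(z>.065)&(z<.1))
    go("foot",(.592,-.312),21,.07,.07,(z>.003)&(z<.02))
    go("box",(.434,-.317),-7.5,.09,.09,(z>.045)&(z<.054))
    go("dbar",(.434,-.317),-7.5,.05,.05,(z>.085))
E
```

```text
== top cam [ 0.39 -0.07  1.26]
lips 
  x (np.float64(-104.8), np.float64(100.3), 'mid', np.float64(-2.2), 'slopes deg', np.float64(-4.1), np.float64(1.9)) 
  y (np.float64(-18.6), np.float64(18.4), 'mid', np.float64(-0.1), 'slopes deg', np.float64(0.1), np.float64(-0.1))
flange 
  x (np.float64(-126.6), np.float64(124.1), 'mid', np.float64(-1.3), 'slopes deg', np.float64(-0.9), np.float64(1.8)) 
  y (np.float64(-65.2), np.float64(65.5), 'mid', np.float64(0.2), 'slopes deg', np.float64(-0.2), np.float64(0.4))
tray 
  x (np.float64(-69.4), np.float64(78.5), 'mid', np.float64(4.5), 'slopes deg', np.float64(-0.1), np.float64(-0.2)) 
  y (np.float64(-167.6), np.float64(166.9), 'mid', np.float64(-0.3), 'slopes deg', np.float64(0.9), np.float64(-0.1))
bar 
  x (np.float64(36.8), np.float64(46.8), 'mid', np.float64(41.8), 'slopes deg', np.float64(-0.2), np.float64(-0.0)) 
  y (np.float64(-166.0), np.float64(164.6), 'mid', np.float64(-0.7), 'slopes deg', np.float64(515.7), np.float64(515.7))
rib 
  x (np.float64(-42.8), np.float64(-36.6), 'mid', np.float64(-39.7), 'slopes deg', np.float64(-0.
[... 3057 characters left out ...]
.float64(-12.4), np.float64(41.5), 'mid', np.float64(14.6), 'slopes deg', np.float64(515.7), np.float64(4.0)) 
  y (np.float64(-45.4), np.float64(56.4), 'mid', np.float64(5.5), 'slopes deg', np.float64(-3.7), np.float64(4.6))
box 
  x (np.float64(-56.8), np.float64(59.0), 'mid', np.float64(1.1), 'slopes deg', np.float64(-0.0), np.float64(-0.3)) 
  y (np.float64(-52.1), np.float64(54.4), 'mid', np.float64(1.1), 'slopes deg', np.float64(0.0), np.float64(0.9))
dbar 
  x (np.float64(-25.9), np.float64(26.9), 'mid', np.float64(0.5), 'slopes deg', np.float64(515.7), np.float64(515.7)) 
  y (np.float64(-5.0), np.float64(7.9), 'mid', np.float64(1.5), 'slopes deg', np.float64(-0.7), np.float64(-1.3))
```

```bash
cat >> h.py <<'E'
rd=np.radians
RAIL=(np.array([.541,.3383,0]),rd(6.1)); RACK=(np.array([.6456,-.0186,0]),rd(8.1)); NOZ=(np.array([.592,-.312,0.006]),rd(18.5)); DIAL=(np.array([.4343,-.3167,.08]),rd(-7.8))
def W(F,p):
    return F[0]+R.from_euler('z',F[1]).apply(p)
E
python3 - <<'E'
from bench import *
from h import *
print(np.round(state()["joint_pos"],2))
def ik(p,r,l):
    a=inverse_kinematics(list(p),q(r)); print(l,None if a is None else np.round(a,2))
for k in(90,-90):
    ik(W(NOZ,[0,0,.101]),down(NOZ[1]+rd(k)),("noz",k))
    for x in(-.078,.08): ik(W(RAIL,[x,0,.2]),down(RAIL[1]+rd(k)),("rail",k,x))
for k in(0,180):
    for a in(0,-60,-120,): ik(DIAL[0],down(DIAL[1]+rd(k+a)),("dial",k,a))
    for y in(-.095,0,.095):
        r=R.from_euler('z',RACK[1])*R.from_euler('y',-rd(43))*R.from_euler('x',np.pi)
        if k: r=R.from_euler('z',RACK[1])*R.from_euler('y',-rd(43))*R.from_euler('z',np.pi)*R.from_euler('x',np.pi)
        ik(W(RACK,[.016,y,.1]),r,("rack",k,y))
    for x,y,w in((.48,.01,13.8),(.4516,-.121,2.5),(.4584,.125,7.3)): ik((x,y,.05),down(rd(w+k)),("plate",k))
E
```

```text
[-1.21  0.09  1.23 -0.    1.82 -0.06]
('noz', 90) [-0.54  0.29  1.23  0.    1.63 -0.86]
('rail', 90, -0.078) [ 0.56  0.    1.38 -0.    1.76  0.45]
('rail', 90, 0.08) [ 0.46  0.4   0.93 -0.    1.81  0.36]
('noz', -90) [-0.54  0.29  1.23 -0.    1.63  2.28]
('rail', -90, -0.078) None
('rail', -90, 0.08) None
('dial', 0, 0) [-0.69 -0.05  1.64 -0.    1.55  1.01]
('dial', 0, -60) [-0.69 -0.05  1.64 -0.    1.55  2.06]
('dial', 0, -120) None
('rack', 0, -0.095) [-0.38 -0.2   1.91  0.49  0.82  0.82]
('rack', 0, 0) [-0.19 -0.3   1.99  0.33  0.76  1.08]
('rack', 0, 0.095) [ 0.03 -0.34  2.03  0.12  0.72  1.4 ]
('plate', 0) [-0.05 -0.2   1.83 -0.    1.51  1.28]
('plate', 0) [-0.33 -0.23  1.86 -0.    1.51  1.19]
('plate', 0) [ 0.19 -0.21  1.84 -0.    1.51  1.64]
('dial', 180, 0) [-0.69 -0.05  1.64  0.    1.55 -2.13]
('dial', 180, -60) [-0.69 -0.05  1.64  0.    1.55 -1.08]
('dial', 180, -120) [-0.69 -0.05  1.64  0.    1.55 -0.03]
('rack', 180, -0.095) [-0.38 -0.2   1.91  0.49  0.82 -2.32]
('rack', 180, 0) [-0.19 -0.3   1.99  0.33  0.76 -2.06]
('rack', 180, 0.095) [ 0.03 -0.34  2.03  0.12  0.72 -1.75]
('plate', 180) [-0.05 -0.2   1.83  0.    1.51 -1.86]
('plate', 180) [-0.33 -0.23  1.86  0.    1.51 -1.95]
('plate', 180) [ 0.19 -0.21  1.84  0.    1.51 -1.5 ]
```

```bash
python3 - <<'E'
from bench import *
from h import *
o=q(down(NOZ[1]+rd(90)))
move_to(list(W(NOZ,[0,0,.20])),o)
move_l(list(W(NOZ,[0,0,.102])),.1)
d=get_image("top"); cv2.imwrite("pics/g1.png",cv2.resize(d["frame"][190:340,320:520],None,fx=4,fy=4,interpolation=2))
s=state(); print(s["ee_pos"],s["ft_force"])
close(); s=state(); print(s["finger_gap"],s["ft_force"],s["time"],s["moment"])
move_l(list(W(NOZ,[0,0,.24])),.12)
s=state(); print(s["finger_gap"],s["ft_force"],s["time"])
d=get_image("scene"); cv2.imwrite("pics/g2.png",d["frame"])
E
```

```text
[ 0.59247091 -0.31227955  0.10927103] [-0.43587815 -1.20242328  0.45553704]
0.029906031314326644 [-0.89718063 -1.13481837  0.38844099] 3.7667 [-0.00566211 -0.06369407  0.00758818]
0.029620108326999708 [ 0.13982146  0.47114824 -2.67075253] 5.0667
```

View pics/g1.png

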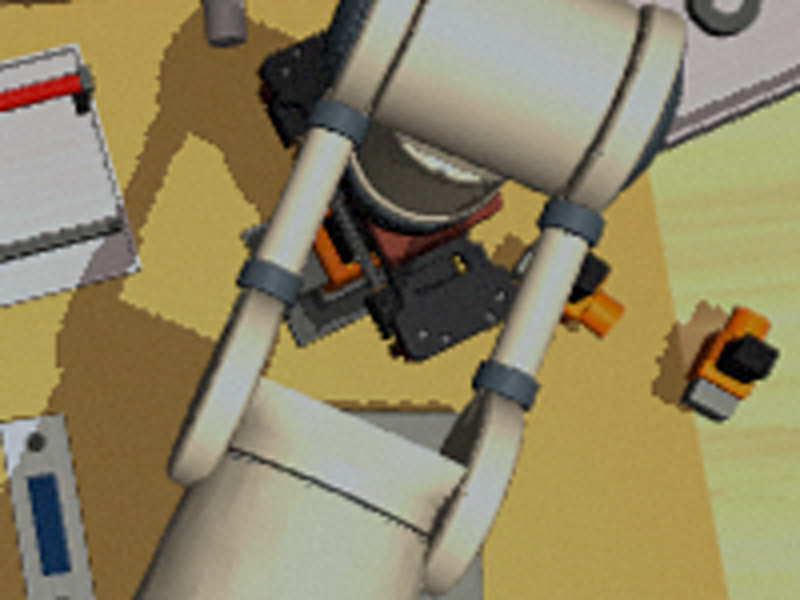

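View pics/g2.png

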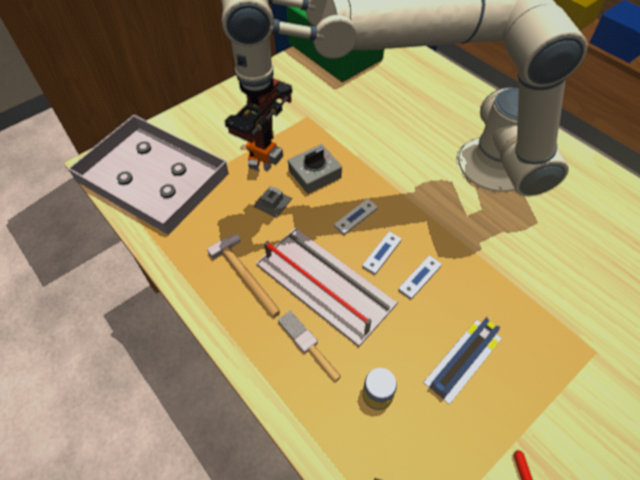

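```bash
python3 - <<'E'
from bench import *
from h import *
o=q(down(RAIL[1]+rd(90)))
move_to(list(W(RAIL,[-.078,0,.23])),o)
move_l(list(W(RAIL,[-.078,0,.19])),.1)
hold(.3)
s=state(); print(s["ee_pos"],s["ft_force"],s["time"],s["finger_gap"])
d=get_image("scene"); cv2.imwrite("pics/r1.png",cv2.resize(d["frame"][250:410,400:600],None,fx=3.7,fy=3.7,interpolation=2)); np.savez("r1s.npz",**d)
d=get_image("top"); cv2.imwrite("pics/r2.png",cv2.resize(d["frame"][240:390,60:260],None,fx=3.7,fy=3.7,interpolation=2)); np.savez("r1t.npz",**d)
E
```

```text
[0.46366533 0.33018707 0.1907907 ] [ 0.02990155  0.31535734 -2.640488  ] 8.3 0.03010983495535357
```

View pics/r1.png

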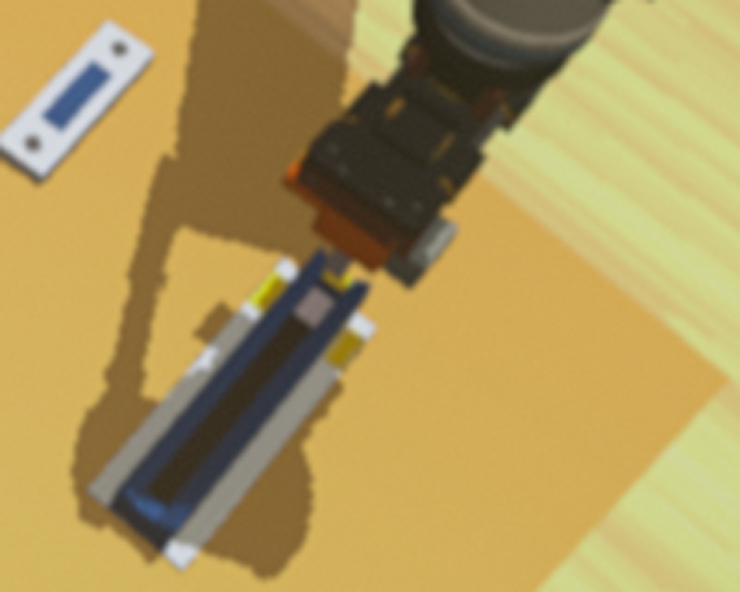

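View pics/r2.png

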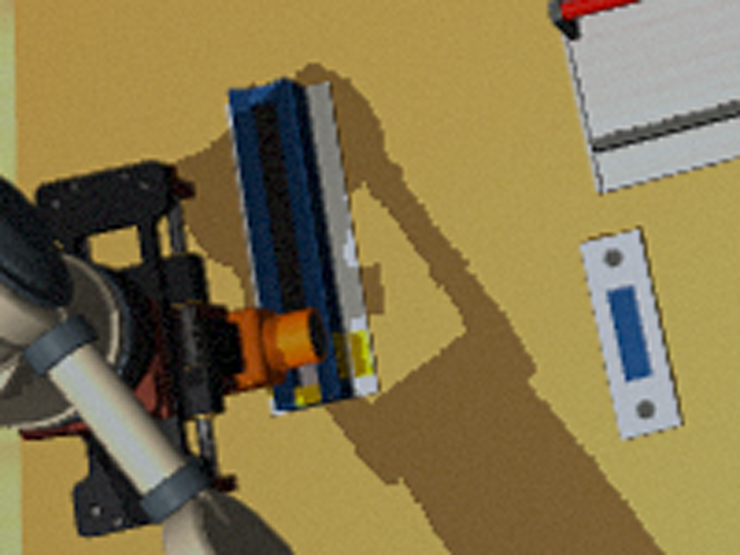

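The nozzle hangs square over the yellow end, tongue at about (335,265) of the crop and mouth facing the rack. I'll lower it under force watch.

```bash
python3 - <<'E'
from bench import *
from h import *
hold(.2); f0=state()["ft_force"]; print("f0",f0)
move_l(list(W(RAIL,[-.078,0,.165])),.08)
z=.165; log=[]
while z>.114:
    z-=.002; move_l(list(W(RAIL,[-.078,0,z])),.03)
    s=state(); df=s["ft_force"]-f0; log.append((round(z,4),round(s["ee_pos"][2],4),*np.round(df,1)))
    if df[2]>4 or np.hypot(*df[:2])>12: break
print(log); hold(.3); s=state(); print(s["ee_pos"],s["ft_force"]-f0,s["moment"],s["time"])
np.save("f0.npy",f0)
print(R.from_euler('z',-RAIL[1]).apply(s["ee_pos"]-RAIL[0]))
E
```

```text
f0 [-0.21465233 -0.05878215 -2.60177192]
[(0.163, np.float64(0.1633), np.float64(1.1), np.float64(0.4), np.float64(1.1)), (0.161, np.float64(0.1609), np.float64(-0.3), np.float64(-0.3), np.float64(0.5)), (0.159, np.float64(0.1588), np.float64(0.3), np.float64(0.1), np.float64(-0.5)), (0.157, np.float64(0.1568), np.float64(-0.1), np.float64(-0.2), np.float64(0.3)), (0.155, np.float64(0.1548), np.float64(0.1), np.float64(-0.2), np.float64(0.2)), (0.153, np.float64(0.1528), np.float64(0.5), np.float64(-0.5), np.float64(0.5)), (0.151, np.float64(0.1508), np.float64(-0.4), np.float64(0.6), np.float64(0.0)), (0.149, np.float64(0.1488), np.float64(0.1), np.float64(0.4), np.float64(-0.1)), (0.147, np.float64(0.1468), np.float64(-0.1), np.float64(-0.0), np.float64(-0.1)), (0.145, np.float64(0.1448), np.float64(0.2), np.float64(-0.4), np.float64(0.3)), (0.143, np.float64(0.1428), np.float64(-0.5), np.float64(-0.6), np.float64(0.5)), (0.141, np.float64(0.1408), np.float64(-0.3), np.float64(0.2), np.float64(-0.2)), (0.139, np.float64(0.1388), np.float64(0.2), np.float64(0.3), np.float64(0.0)), (
[... 265 characters left out ...]
08), np.float64(0.2), np.float64(-0.2), np.float64(0.4)), (0.129, np.float64(0.1288), np.float64(0.1), np.float64(0.0), np.float64(-0.3)), (0.127, np.float64(0.1267), np.float64(-0.4), np.float64(0.0), np.float64(0.2)), (0.125, np.float64(0.1248), np.float64(-0.1), np.float64(0.2), np.float64(0.5)), (0.123, np.float64(0.1228), np.float64(-0.5), np.float64(0.1), np.float64(0.7)), (0.121, np.float64(0.1208), np.float64(0.2), np.float64(-0.2), np.float64(0.4)), (0.119, np.float64(0.1199), np.float64(-1.3), np.float64(0.8), np.float64(5.1))]
[0.46363329 0.33019817 0.11987028] [-0.81852218 -0.73826745  7.69368133] [-0.15031567  0.32911404  0.03178094] 15.1083
[-0.07778959  0.00016535  0.11987028]
```

```bash
cat > slide.py <<'E'
from bench import *
from h import *
import sys
f0=np.load("f0.npy"); x,z=float(sys.argv[1]),float(sys.argv[2]); found=False;low=0
log=[]
while x<.083:
    x+=.002; move_l(list(W(RAIL,[x,0,z])),.03)
    s=state(); df=s["ft_force"]-f0; zz=s["ee_pos"][2]
    log.append((round(x,3),round(zz*1e3,2),*[round(v,1) for v in df]))
    if np.hypot(*df[:2])>14: print("lateral stop");break
    if df[2]>11: z+=.0003
    elif df[2]<2.5:
        hold(.1); df=state()["ft_force"]-f0
        if df[2]<2.5:
            move_l(list(W(RAIL,[x,0,z-.0008])),.02); hold(.1); s=state(); df=s["ft_force"]-f0
            print("probe",round(x,3),s["ee_pos"][2],df[2])
            if df[2]<3 : found=True;break
            z-=.0004
for l in log[::4]+log[-6:]: print(*l)
print(found,x,z,state()["time"])
E
python3 slide.py -.078 .119
```

```text
probe -0.054 0.11837849695093497 0.4877532314844051
-0.076 119.9 -4.7 -0.8 10.2
-0.068 119.84 -4.7 -0.7 9.7
-0.06 119.85 -4.4 -0.6 8.4
-0.064 119.86 -4.7 -0.8 9.5
-0.062 119.83 -4.1 -0.4 9.2
-0.06 119.85 -4.4 -0.6 8.4
-0.058 119.78 -4.5 -0.2 9.2
-0.056 119.67 -4.1 -0.7 7.4
-0.054 118.21 0.2 0.1 0.5
True -0.05399999999999998 0.11929999999999999 18.5583
```

```bash
python3 - <<'E'
from bench import *
from h import *
f0=np.load("f0.npy"); x=-.054; z=.1180
while z>.104:
    z-=.001; move_l(list(W(RAIL,[x,0,z])),.03); s=state(); df=s["ft_force"]-f0
    print(round(z,4),np.round(s["ee_pos"][2],4),np.round(df,1))
    if abs(df[0])>6: x+=-.0005 if df[0]<0 else .0005
    if df[2]>4: break
s=state();print(R.from_euler('z',-RAIL[1]).apply(s["ee_pos"]-RAIL[0]),s["time"])
E
```

```text
0.117 0.1168 [0.8 1.2 1.1]
0.116 0.1159 [ 0.6 -0.3 -0.6]
0.115 0.1149 [-0.3 -0.2  0.3]
0.114 0.1139 [-0.4  0.1  0.4]
0.113 0.1129 [-0.8  0.1  0.7]
0.112 0.1119 [0.8 1.1 0.5]
0.111 0.1109 [ 1.  -1.   1.2]
0.11 0.1099 [0.8 0.3 0.5]
0.109 0.1089 [-0.3  0.3  0.4]
0.108 0.108 [0.4 0.5 0.6]
0.107 0.1079 [-2.1 -2.3  6.5]
[-5.39903931e-02  3.44769255e-05  1.07899885e-01] 21.3083
```

```bash
python3 - <<'E'
from bench import *
from h import *
move_l(list(W(RAIL,[-.054,0,.108])),.03)
gripper_open(); hold(.2)
move_l(list(W(RAIL,[-.054,0,.20])),.12)
move_to([.35,.1,.33],q(down(rd(7))))
d=get_image("scene"); cv2.imwrite("pics/n1.png",cv2.resize(d["frame"][230:410,300:540],None,fx=3.3,fy=3.3,interpolation=2))
t=get_image("top"); cv2.imwrite("pics/n2.png",t["frame"]); np.savez("n2.npz",**t); print(state()["time"],state()["ft_force"])
E
```

```text
24.925 [-0.1607397  -0.1019628   1.29832666]
```

View pics/n1.png

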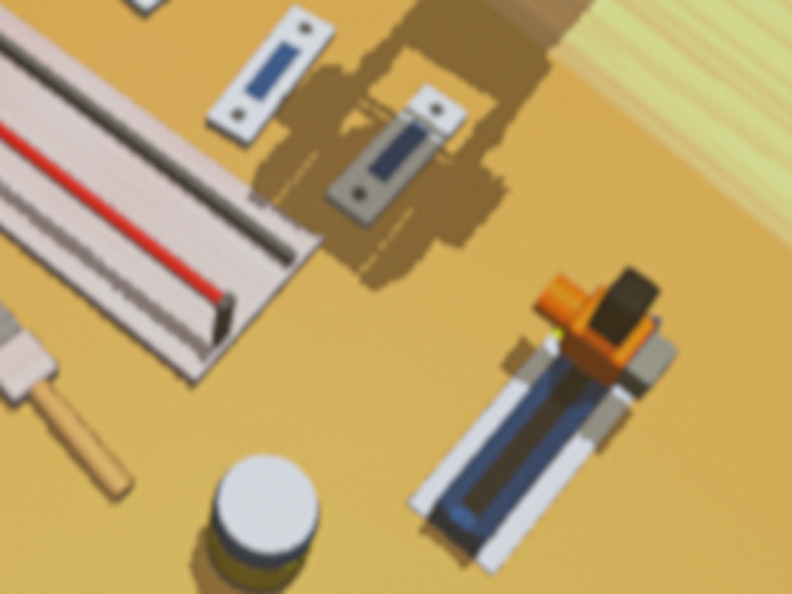

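View pics/n2.png

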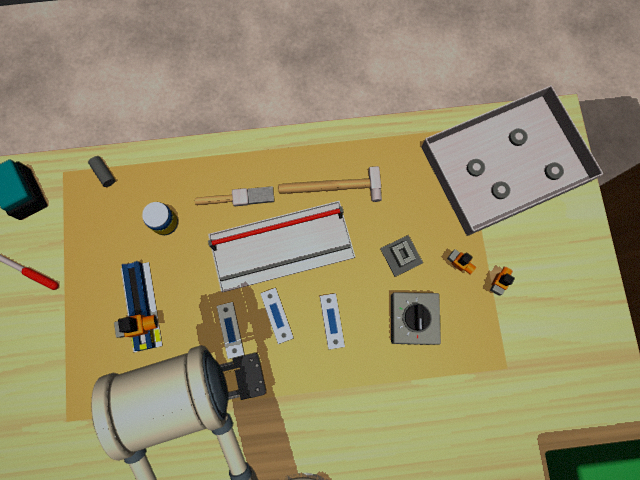

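```bash
cat > pl.py <<'E'
from bench import *
from h import *
def plates(d):
    P=cloud(d);z=P[...,2];h=cv2.cvtColor(d["frame"],cv2.COLOR_BGR2HSV)
    m=((z>.0085)&(z<.02)&(P[...,0]>.3)&(P[...,0]<.62)&(abs(P[...,1])<.25)).astype(np.uint8)
    # drop the rack
    l=R.from_euler('z',-RACK[1]).apply((np.nan_to_num(P)-RACK[0]).reshape(-1,3)).reshape(P.shape)
    m[(abs(l[...,0])<.077)&(abs(l[...,1])<.172)]=0
    n,L,st,_=cv2.connectedComponentsWithStats(m); out=[]
    for i in range(1,n):
        if st[i,4]<250: continue
        p=P[L==i][:,:2]*1000; (c,(w,hh),a)=cv2.minAreaRect(p.astype(np.float32))
        if w<hh: a-=90
        a=(a+90)%180-90
        out.append((c[0]/1000,c[1]/1000,a,max(w,hh),min(w,hh)))
    return out
A=rd(43); XH=np.array([np.cos(A),0,np.sin(A)]); NH=np.array([-np.sin(A),0,np.cos(A)])
RT=R.from_euler('z',RACK[1])*R.from_euler('y',-A)*R.from_euler('x',np.pi)
GX=-.008; GZ=.0055
def pick(x,y,a):
    o=q(down(rd(a))); c,s=np.cos(rd(a)),np.sin(rd(a)); p=np.array([x+GX*c,y+GX*s,0])
    move_to(list(p+[0,0,.10]),o)
    move_l(list(p+[0,0,.007+GZ]),.08); 
    s=state(); print("at",s["ee_pos"],s["ft_force"])
    close(); print("gap",state()["finger_gap"])
    move_l(list(p+[0,0,.16]),.12); hold(.1)
    s=state(); print("gap",s["finger_gap"],s["ft_force"],s["time"])
def place(yr):
    T=lambda dx,dz: list(W(RACK,np.array([.016+dx,yr,.055+dz])+GX*XH+GZ*NH))
    move_to(T(.002,.07),q(RT)); move_l(T(.002,.006),.1); hold(.2)
    f0=state()["ft_force"]; dz=.006
    while dz>-.002:
        dz-=.001; move_l(T(.002,dz),.02); hold(.05); df=state()["ft_force"]-f0
        if np.linalg.norm(df)>3.5: break
    print("touch dz",dz,np.round(df,1))
    gripper_open(); hold(.2)
    p=np.array(T(.002,dz)); n=R.from_euler('z',RACK[1]).apply(NH)
    move_l(list(p+n*.07),.12)
    p=p+n*.07
    move_l(list(p+[0,0,.06]),.2)
    print("t",state()["time"])
E
python3 - <<'E'
from pl import *
print(plates(get_image("top")))
E
```

```text
[(0.47996450805664065, 0.010138099670410156, 13.804694175720215, 129.64816284179688, 40.097511291503906), (0.45160971069335937, -0.1211302719116211, 2.3902487754821777, 129.45530700683594, 40.00124740600586), (0.45843603515625, 0.12480086517333984, 7.201770782470703, 129.47491455078125, 41.020606994628906)]
```

```bash
python3 - <<'E'
from pl import *
x,y,a,_,_=max(plates(get_image("top")),key=lambda p:p[1])
pick(x,y,a); place(.095)
move_to([.35,-.3,.33],q(down(rd(7))))
d=get_image("scene"); cv2.imwrite("pics/p1.png",cv2.resize(d["frame"][190:370,230:470],None,fx=3.3,fy=3.3,interpolation=2))
t=get_image("top"); cv2.imwrite("pics/p1t.png",t["frame"]); print(plates(t),state()["time"])
E
```

```text
at [0.45105379 0.12414338 0.0132171 ] [ 0.15642097 -0.98627675 -0.11947302]
gap 0.03995698662621008
gap 0.03968220905191125 [ 0.07117021 -0.81742775 -2.12263228] 29.5417
touch dz 0.004 [-3.7 -0.1  3.5]
t 34.3
[(0.48025070190429686, 0.010224815368652343, 13.808765411376953, 130.3445281982422, 39.99232482910156), (0.4516839294433594, -0.12114794921875, 2.476907730102539, 129.6000518798828, 40.00975799560547)] 36.1083
```

View pics/p1.png

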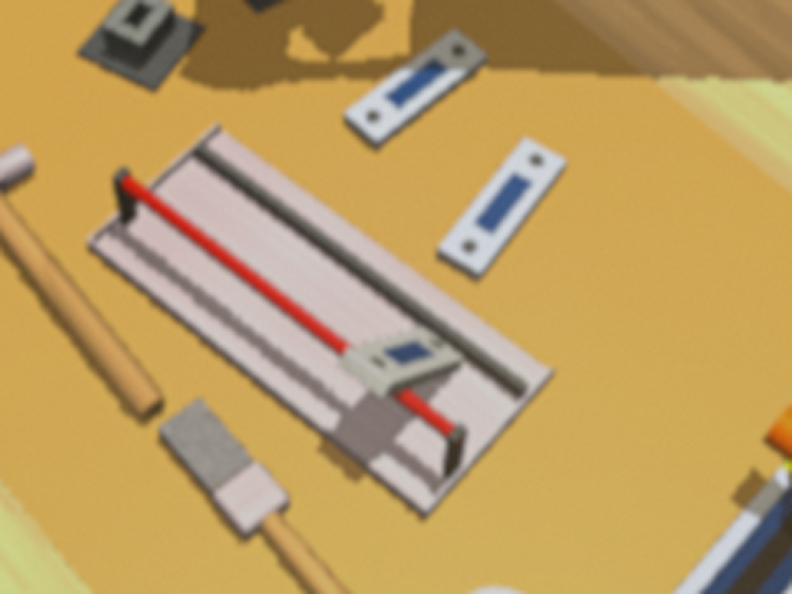

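View pics/p1t.png

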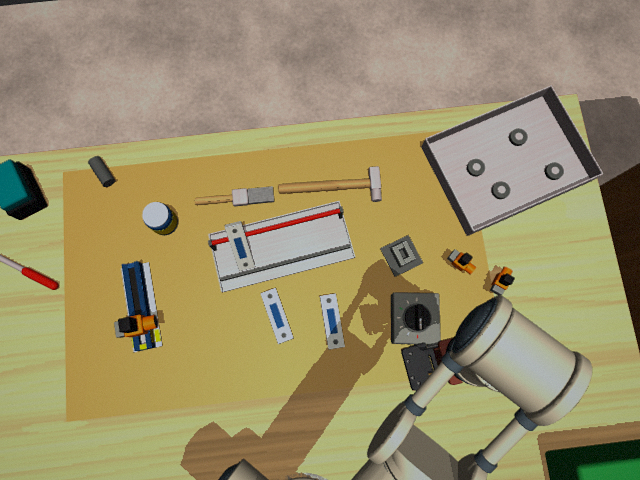

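The first plate leans on the bar, its lower end at about (240,270) in the top view. I'll check the fit numerically, then place the second.

```bash
cat >> pl.py <<'E'
def leaning(d):
    P=cloud(d); l=R.from_euler('z',-RACK[1]).apply((np.nan_to_num(P)-RACK[0]).reshape(-1,3)).reshape(P.shape)
    h=cv2.cvtColor(d["frame"],cv2.COLOR_BGR2HSV)
    for yr in(-.095,0,.095):
        m=(abs(l[...,1]-yr)<.028)&(l[...,0]>-.06)&(l[...,0]<.09)&(l[...,2]>.024)&(l[...,2]<.13)&~((h[...,0]<8)&(h[...,1]>140))&~((h[...,0]>172)&(h[...,1]>140))
        p=l[m]
        if len(p)<100: print("slot",yr,"empty",len(p));continue
        A_=np.c_[p[:,0],p[:,1],np.ones(len(p))]
        k=np.ones(len(p),bool)
        for _ in range(4):
            c=np.linalg.lstsq(A_[k],p[k,2],rcond=None)[0]; r=p[:,2]-A_@c; k=abs(r)<.004
        ax=np.cos(np.arctan(c[0])); u=p[k]@[ax,0,np.sin(np.arctan(c[0]))]
        b=m&(h[...,0]>95)&(h[...,0]<125)&(h[...,1]>80); ce=l[b].mean(0)-np.array([-np.sin(np.arctan(c[0])),0,ax])*.007
        r=cv2.minAreaRect((np.c_[u,p[k,1]]*1000).astype(np.float32))
        print("slot",yr,"n",k.sum(),"pitch",round(np.degrees(np.arctan(c[0])),1),"roll",round(np.degrees(np.arctan(c[1])),1),"centre",np.round(ce*1000,1),"rect",np.round(r[1],0),round(r[2],1))
E
python3 - <<'E'
from pl import *
t=get_image("top"); leaning(t); leaning(get_image("scene"))
x,y,a,_,_=max(plates(t),key=lambda p:p[1]); print(x,y,a)
pick(x,y,a); place(0)
move_to([.35,-.3,.33],q(down(rd(7))))
t=get_image("top");print(plates(t),state()["time"]); leaning(t); leaning(get_image("scene"))
cv2.imwrite("pics/p2t.png",t["frame"])
E
```

```text
slot -0.095 empty 18
slot 0 empty 18
slot 0.095 n 595 pitch 45.2 roll 0.8 centre [18.4 96.2 57.1] rect [122.  40.] 0.0
slot -0.095 empty 36
slot 0 empty 42
slot 0.095 n 342 pitch 44.6 roll -1.5 centre [19.7 97.  58.8] rect [ 41. 121.] 89.9
0.4800783386230469 0.010188747406005859 13.652886390686035
at [0.47279567 0.0082831  0.01321701] [-0.53821868  0.2389553  -0.54302481]
gap 0.03958389184283154
gap 0.03939214658208847 [ 0.09022019  0.33190042 -2.74080191] 41.225
touch dz 0.004 [-1.8 -1.5  3. ]
t 45.9583
[(0.4517239074707031, -0.12114547729492188, 2.4491448402404785, 129.67489624023438, 40.10551452636719)] 47.5083
slot -0.095 empty 15
slot 0 n 579 pitch 45.0 roll 0.5 centre [18.2  0.9 56.8] rect [122.  40.] 0.1
slot 0.095 n 589 pitch 45.2 roll -0.7 centre [18.6 96.1 57.1] rect [ 40. 121.] 89.8
slot -0.095 empty 38
slot 0 n 324 pitch 44.2 roll -3.4 centre [20.   1.9 59. ] rect [ 42. 121.] 89.9
slot 0.095 n 341 pitch 44.8 roll -1.4 centre [19.7 96.8 58.8] rect [123.  42.] 0.3
```

View pics/p2t.png

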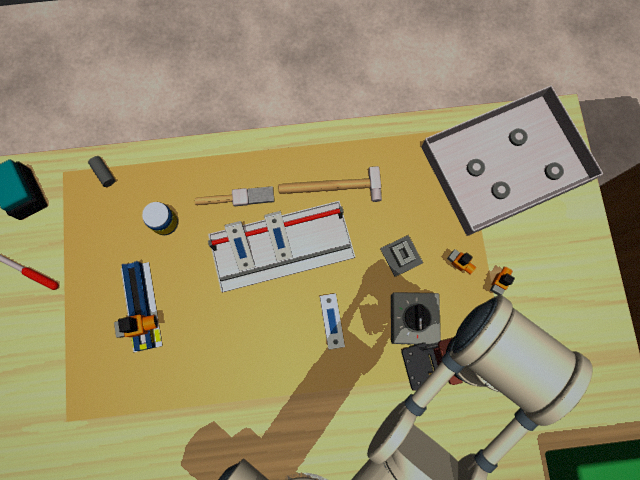

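Two lean within limits (pitch about 45°); the third is still at (332,320). Placing it now.

```bash
python3 - <<'E'
from pl import *
t=get_image("top")
x,y,a,_,_=max(plates(t),key=lambda p:p[1]); print(x,y,a)
pick(x,y,a); place(-.095)
move_to([.33,.1,.36],q(down(rd(7))))
t=get_image("top");print(plates(t),state()["time"]); leaning(t); s=get_image("scene");leaning(s)
cv2.imwrite("pics/p3t.png",t["frame"]);cv2.imwrite("pics/p3s.png",s["frame"]);np.savez("p3.npz",**t)
E
```

```text
0.4517516174316406 -0.12117343139648437 2.350106716156006
at [ 0.44421849 -0.12165076  0.01320999] [-0.21791626 -0.54117028  0.22722959]
gap 0.03974077348011867
gap 0.04015801398523653 [ 0.0439802  -0.6380071  -0.78003369] 52.3
touch dz 0.003 [-5.4 -0.9  6.1]
t 57.3417
[] 58.9
slot -0.095 n 574 pitch 44.9 roll -1.6 centre [ 18.4 -94.2  56.6] rect [122.  40.] 0.1
slot 0 n 596 pitch 45.0 roll 1.2 centre [18.2  1.  56.7] rect [123.  40.] 0.1
slot 0.095 n 589 pitch 45.0 roll 0.5 centre [18.5 96.1 57.1] rect [ 40. 122.] 90.0
slot -0.095 n 277 pitch 43.8 roll -6.2 centre [ 19.8 -92.8  59. ] rect [ 42. 120.] 89.2
slot 0 n 309 pitch 44.0 roll -4.3 centre [19.9  1.9 58.8] rect [120.  41.] 0.6
slot 0.095 n 343 pitch 44.6 roll -2.6 centre [19.8 96.7 58.4] rect [122.  41.] 0.3
```

View pics/p3t.png

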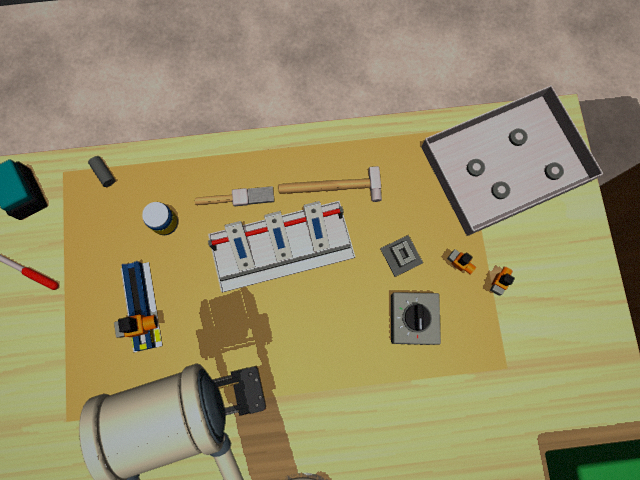

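View pics/p3s.png

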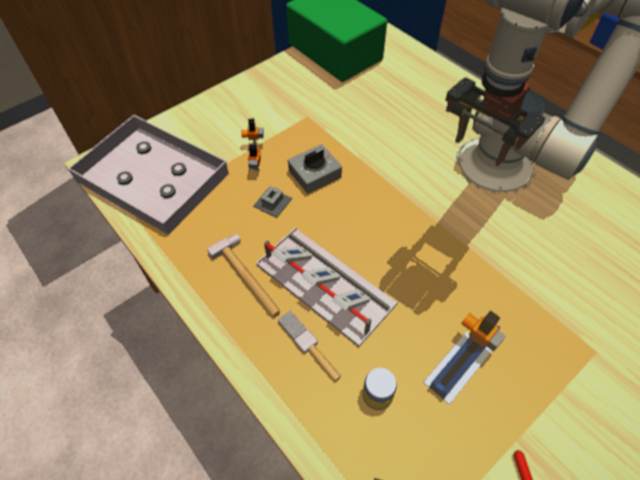

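All three plates lean, at (238,245), (277,238) and (318,228) in the top view, and the nozzle still stands. Now the dial.

```bash
python3 - <<'E'
from bench import *
from h import *
o=q(down(DIAL[1]+np.pi)); p=DIAL[0].copy()
p[2]=.18; move_to(list(p),o)
p[2]=.0745; move_l(list(p),.08)
s=state();print(s["ee_pos"],s["joint_pos"][5],s["ft_force"])
close(); s=state(); print("gap",s["finger_gap"],s["ft_force"],s["moment"])
j=np.array(s["joint_pos"]);j0=j[5]
for k in range(1,13):
    j[5]=j0+rd(10*k); movej(list(j)); s=state()
    print(k*10,np.round(s["moment"][2],3),np.round(s["ft_force"],1),round(s["finger_gap"]*1e3,1))
    if np.linalg.norm(s["ft_force"])>35: print("high");break
hold(.2); s=state(); print(np.degrees(s["joint_pos"][5]-j0),s["moment"][2],s["time"])
E
```

```text
[ 0.43461783 -0.31694707  0.07523277] -2.1280008429154105 [0.4759924  0.60613486 0.17784663]
gap 0.013841957742445402 [-0.98485025 -6.75751693 -2.92125052] [-1.06869567 -0.16327355  0.02536864]
10 0.114 [-0.6 -3.2 -1.1] 13.6
20 -0.067 [-0.8 -6.1 -1.7] 13.6
30 0.039 [-1.8 -6.8 -2.4] 13.4
40 0.086 [-2.  -8.2 -1. ] 13.7
50 -0.042 [-3.1 -7.8 -2.9] 13.9
60 -0.017 [-4.3 -8.8 -1.7] 13.8
70 0.095 [-6.4 -9.   0. ] 13.5
80 -0.071 [-7.1 -8.2 -1. ] 13.9
90 0.021 [-8.8 -8.2 -0.2] 13.7
100 0.022 [-9.4 -6.8  0.6] 13.5
110 -0.067 [-11.9  -7.7   2. ] 13.8
120 -0.043 [-12.9  -7.    3.7] 13.9
119.58507487977252 -0.03435794870909592 68.3917
```

```bash
python3 - <<'E'
from pl import *
gripper_open(); hold(.3)
p=np.array(state()["ee_pos"]); move_l([p[0],p[1],.2],.1)
move_to([.33,.1,.36],q(down(rd(7)))); hold(.5)
t=get_image("top"); s=get_image("scene")
cv2.imwrite("pics/d1.png",cv2.resize(t["frame"][280:355,380:455],None,fx=8,fy=8,interpolation=2));cv2.imwrite("pics/d1t.png",t["frame"])
P=cloud(t);m=(abs(P[...,0]-.434)<.05)&(abs(P[...,1]+.317)<.05)&(P[...,2]>.085)
p=P[m][:,:2]; e,v=np.linalg.eigh(np.cov(p.T)); a=np.degrees(np.arctan2(v[1,1],v[0,1])); print("bar axis",a%180,"expected",(-7.8-120)%180)
leaning(t);leaning(s)
P=cloud(t); m=(abs(P[...,0]-.487)<.07)&(abs(P[...,1]-.333)<.07)&(P[...,2]>.11); print("stem top z",np.median(P[m][:,2]),R.from_euler('z',-RAIL[1]).apply(P[m].mean(0)-RAIL[0]))
print(state()["time"])
E
```

```text
bar axis 52.234271823403944 expected 52.2
slot -0.095 n 590 pitch 45.0 roll 0.2 centre [ 18.6 -94.3  57.5] rect [ 40. 122.] 90.0
slot 0 n 585 pitch 45.0 roll 0.2 centre [18.1  1.2 56.7] rect [123.  40.] 0.2
slot 0.095 n 594 pitch 44.8 roll 0.1 centre [18.1 96.2 56.6] rect [121.  40.] 0.0
slot -0.095 n 291 pitch 44.1 roll -5.1 centre [ 19.4 -93.2  58.2] rect [ 43. 121.] 89.5
slot 0 n 310 pitch 44.3 roll -3.7 centre [20.5  2.3 59.7] rect [ 41. 122.] 89.9
slot 0.095 n 349 pitch 44.8 roll -2.3 centre [19.8 96.6 58.5] rect [122.  41.] 0.3
stem top z 0.1394349985641769 [-0.0532559  -0.00461907  0.13593284]
73.5917
```

View pics/d1.png

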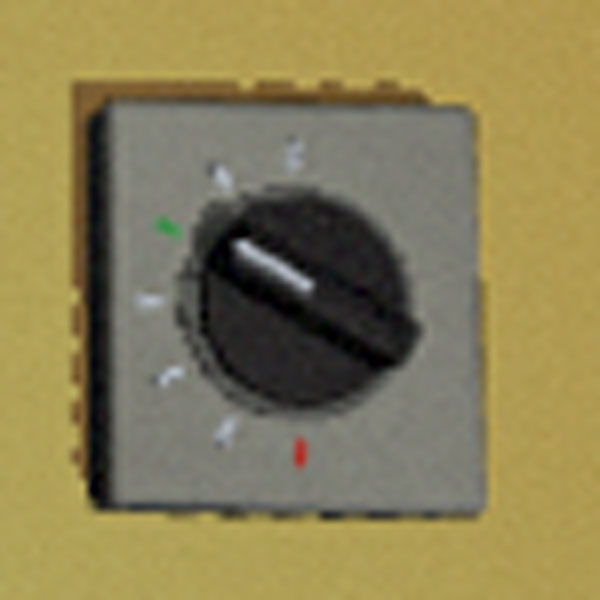

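View pics/d1t.png

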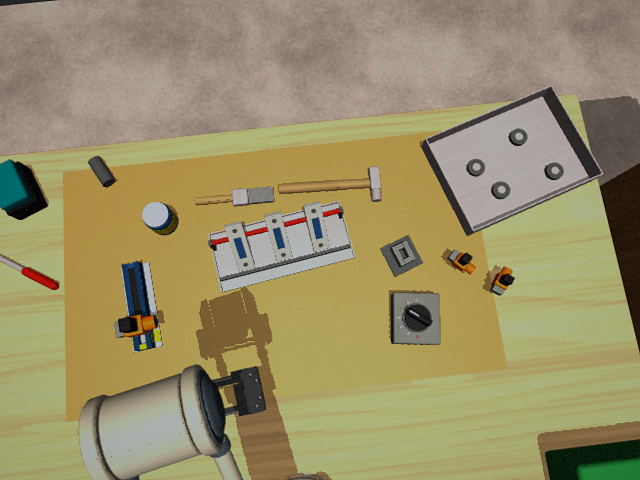

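```bash
python3 -c "
from bench import *
job_done(); print(state()['time'])"
```

```text
the job is handed in; nothing more can be done
the job is handed in; nothing more can be done
```

The job is handed in: the nozzle stands in the notch, all three plates lean on the rack, and the dial is on the fourth click. It took about 74 s of the 210 s. `job_done()` reported no verdict.

- **Nozzle:** I set the largest nozzle's tongue on the steel pad, slid it along the rail, and felt it drop at rail x of about -54 mm. It went down the full 12 mm and I released it. It stands upright with its mouth to the rack, and its stem top measures 139 mm (expected 141 mm with the tongue on the notch floor).
- **Plates:** In both cameras they measure 44–45° from level, centred at rack x 18–20 mm and z 57–60 mm. All of that is inside the limits and steady between the two checks. I saw no plate knocked aside.
- **Dial:** The pointer is at the green mark and the bar axis is at 52.2°, exactly where four clicks should put it. The gripper is open, with the robot clear of everything.
- **Checks that disagreed:**
  - A rough depth average of the nozzle put its y at -4.6 mm, while the arm read 0.0 mm before release. The average includes side faces, and the channel only allows about 2 mm of play, so I trust the arm's reading.
  - The scene camera read a few degrees more sideways tilt on the plates (up to about 6°) than the top camera (under 2°).

The tin, hammer and brush were not touched.

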